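# Pick a dropper bottle from the bin and send it through the scan arch

## Task

Take the brown dropper bottle out of its compartment in the blue bin and stand it upright in the yellow tray. Then slide the tray by its orange tab along the guides, under the scan arch, until it rests against the end stop, with the bottle still standing in it. Do not lift the tray out of its guides, do not let the bottle fall over, and leave the carton and the cream pot in their compartments.

Things in the scene. Friction and masses are not known exactly. Their poses are not given: they have to be found in the camera images.
- dropper_mid (a point): Centre (half-way up) of the brown dropper bottle with a black rubber bulb, standing upright, loose, 102 mm tall, about 70 g. Its body is round, 33 mm across, from the base up to 70 mm, then a 24 mm collar and a thin bulb; grip the body, for example 45 mm above its base. z is its axis, up. It starts in any of the three bin compartments, on its floor.
- bin: Blue open bin, fixed on the bench, 105 mm (x) by 254 mm (y), on 12 mm feet; walls 5 mm thick, rim 62 mm and compartment floors 17 mm above the bench. Origin on the bench under its centre, yaw varies. Two walls across it make a row of three compartments, 95 mm (x) by 78 mm (y), centred at y = -83, 0, +83 mm in its frame. Each holds one thing near its centre; which is where varies.
- carton_mid (a point): Centre of the dark blue carton (52 x 67 x 70 mm high), loose in a compartment of the bin; leave it there.
- pot_mid (a point): Centre of the round cream pot with a red base (63 mm across, 34 mm high), loose in a compartment of the bin; leave it there.
- station: Scan station, fixed on the bench, yaw varies: base plate 124 mm (x) by 240 mm (y), 4 mm thick, on which the tray slides along the station's -y between two guides, their inner faces at x = +-42 mm, tops 26 mm above the bench. Origin on the bench top, midway between the guides; z up.
- arch (a point): Centre of the underside of the black arch over the far part of the station, at y = -70 mm in its frame. The arch is 44 mm deep (along y), 138 mm clear above the bench, 160 mm high in all; its posts stand at x = +-50 to 62 mm.
- stop (a point): Centre of the face of the dark end stop that the tray's leading wall comes to rest against, at y = -92.5 mm in the station's frame. Obstacles elsewhere, fixed: foam boards left of the bench, 0.30 m high, x 0.28 to 0.60, y 0.11 to 0.33 m; a post behind the bin's left end, x 0.57 to 0.64, y -0.02 to 0.04 m, with a bracket at x 0.54 to 0.61, y -0.09 to 0, z 0.64 to 0.72 m.
- tray_floor (a point): Centre of the inner floor of the yellow tray (8 mm above the bench, 4 mm above the tray's underside). Tray loose, 300 g, outer 78 mm (x) by 105 mm (y), walls 4 mm thick, 30 mm high, 3 mm play at each guide. Axes as the station's: leading wall at -y, tab at +y. In the station's frame it starts at y = +35 to +60 mm and is at y = -40 mm against the stop.
- tray_tab (a point): Grip point on the orange tab of the tray, 15 mm below the tab's top, 67.5 mm from the tray's centre on the +y side. The tab is an upright plate, 30 mm wide in the tray's x, 10 mm thick in y, standing from 25 to 91 mm above the bench, 10 mm clear of the tray's near wall; it can be pinched from above across its 30 mm width.
There are look-alikes about, which are no part of the job. Of the things that look like the part that bears dropper_mid, the middle-sized one is meant.

How it is judged:
On the way:
1. the dropper bottle stands upright in the tray, let go, before the tray is slid to the arch (x of dropper_mid in the frame of tray_floor between -0.035 and 0.035 m and y of dropper_mid in the frame of tray_floor between -0.048 and 0.048 m and z of dropper_mid in the frame of tray_floor between 0.04 and 0.062 m and angle between dropper_mid's own z axis and vertical below 0.15 rad and y of tray_floor in the frame of station above 0.02 m and contact force between the fingers and dropper below 0.2 N), for 0.2 s.
At the end, for the whole second after the job is handed in: The tray lies flat between its guides against the end stop (within 5 mm), the dropper bottle stands upright in it (within 0.15 rad), both at rest, and the carton and the pot are within 30 mm of where they started (x of dropper_mid in the frame of tray_floor between -0.035 and 0.035 m and y of dropper_mid in the frame of tray_floor between -0.048 and 0.048 m and z of dropper_mid in the frame of tray_floor between 0.04 and 0.062 m and angle between dropper_mid's own z axis and vertical below 0.15 rad and y of tray_floor in the frame of station between -0.045 and -0.035 m and x of tray_floor in the frame of station between -0.006 and 0.006 m and z of tray_floor in the frame of station between 0.005 and 0.012 m and linear speed of each of dropper, tray below 0.02 m/s and distance of each of carton_mid, pot_mid from where it was at the start of the episode below 0.03 m); the robot touches nothing.
It fails at once if the dropper bottle falls over (tilts more than 0.7 rad) (angle between dropper_mid's own z axis and vertical above 0.7 rad).
It fails at once if the tray is lifted out of its guides (more than 20 mm) (z of tray_floor in the frame of station above 0.028 m).
It fails at once if the carton or the pot leaves its place in the bin (moved more than 50 mm) (distance of any of carton_mid, pot_mid from where it was at the start of the episode above 0.05 m).
It also fails if it takes over 56 s, if anything falls off the work surface, if the arm or the gripper's body presses on something with over 40 N, if the wrist force passes 120 N, or if a joint passes its speed limit or range.

## Robot

A 6-joint arm with a two-finger parallel gripper is mounted at the origin on a cart in front of the work surface, level with it; the furniture and walls round the work are solid. World frame = base frame: x ahead of the robot, y to its left, z up, the work surface at z = 0. Lengths are in m, angles in rad, forces in N, time in s.
With the tool pointing down it reaches from about 0.25 to 0.775 m from the base axis. Payload 4 kg.
Tool frame: the origin (TCP) lies midway between the tips of the shut fingers; the grasp point (between the pads) lies 19 mm behind it; z points along the fingers, x is the direction in which the jaws open and shut, and the axes are right-handed (so a half turn about z gives the same grasp; the last joint's range is limited). The gripper opens to 94 mm and grips with 3 to 60 N. Pads are 16 mm wide; open, the fingers measure 119 mm over their backs; the gripper's body (75 mm by 177 mm) begins 78 mm behind the grasp point.
Start: joints at [1.027, 0.087, 1.371, -0, 1.684, -0.103], TCP at [0.235, 0.497, 0.206] pointing down, gripper open.
Joint ranges: [-3.1, 3.1], [-0.76, 2.03], [0.27, 2.55], [-1.08, 4.22], [0.17, 2.65], [-2.57, 2.57]. Speed limits (rad/s): [2.79, 2.79, 3.14, 3.14, 3.14, 3.14].

## Interface

Orientations are given as [roll, pitch, yaw] about the fixed x, y, z axes, in that order (R = Rz(yaw) Ry(pitch) Rx(roll)).
In Python, from bench import robot, eyes, close_job gives the robot as it stands.
- The arm moves only by the shell command python3 -m jog 'ROWS'. ROWS is JSON, a list of rows, each a list of 3 entries, a list of its own where there are three numbers: the turn, a rotation vector about the tool's x, y, z in degrees, then the shift along the tool's x, y, z in mm, then the closure, from -1 (fully open) to 1 (shut). In form: [[[wx, wy, wz], [x, y, z], claw], ...]. A call has 1 to 5 rows; each row is the pose to reach, as a shift and turn from the pose commanded when the call began, along the tool's axes at that moment; what a row does not reach only later rows make up. A row lasts 1/10 s, in which the tool goes at most 50 mm and 8.59 degrees, less where a joint would pass 70% of its speed; a pose out of reach is approached as far as the arm can. A call with a gripper value outside its range is refused whole. The fingers move at their own pace and stop on an object; the grip force is fixed at half the most. Time passes only in rows, so rows that repeat a pose let the fingers close. It gives the time, the measured TCP pose, the force and the opening at its end, in the units of the state.
- robot.get_obs(): the state, without advancing time (a new reading comes with each control period).
- eyes.snapshot(name): name is "scene" or "top"; returns (picture, depth): 384x512x3 uint8, red, green, blue; 384x512 float32, m along the optical axis (not along the pixel's ray), 0 where there is no reading.
- eyes.camera_params(name): a dict with "mtx" (3x3 intrinsics, pixels), "k1" (the pictures are not rectified: a ray, as slopes to the right and down, at radius r is drawn at 1 + k1 r^2 times it, then the intrinsics apply), "world_to_cam" (4x4, takes a point from world to camera coordinates). Camera axes: x right, y up, looking along -z (the intrinsics and any distortion apply to the point x, -y, -z); pixel columns grow to the right and rows downward; lengths in m; the calibration is good to about 2 mm. A picture is of the moment at which its call begins. camera_params takes no time and is no camera call.
- close_job(): hands the job in, once; it reports no verdict.
The state is a dict: "time": time; "joint_positions": joint angles; "qvel": joint speeds; "joint_torque": joint torques, N m; "tool_pos": TCP position; "ee_rot": TCP orientation; "wrist_force": force on the tool from outside, world axes, zero at the start; "wrist_torque": the same for the moment, N m; "width": finger opening in m.
Only numpy, scipy, OpenCV 4.12 (cv2) and the standard library are available. Lean on these libraries where they do the work, as an engineer would, in place of code of your own. Each camera call takes 0.05 s, during which the arm holds its last target. There are 200 camera calls.

## Working session

There is one attempt and no reset: what is moved stays moved. The work goes in short steps, Python scripts to look and compute and a shell command to move; the robot and the scene stay as the last step left them, time stands still between calls to the robot, and variables do not carry over. Pictures are saved under pics/ and viewed, about 8 in all and at most 12, crops included, and the job is handed in when it is done.

```bash
mkdir -p pics; ls; cat > h.py <<'E'
import numpy as np, cv2, json
from bench import robot, eyes
def snap(n,tag):
    im,d=eyes.snapshot(n); cv2.imwrite(f'pics/{tag}.png',im[:,:,::-1]); np.savez(f'{tag}.npz',im=im,d=d); return im,d
def ray(n,uv):
    p=eyes.camera_params(n); K=np.array(p['mtx'],float); k1=p['k1']
    uv=np.atleast_2d(np.array(uv,float))
    xd=(uv-K[:2,2])/[K[0,0],K[1,1]]
    x=xd.copy()
    for _ in range(30): x=xd/(1+k1*(x**2).sum(1,keepdims=True))
    T=np.linalg.inv(np.array(p['world_to_cam']))
    v=np.c_[x[:,0],-x[:,1],-np.ones(len(x))]
    return T[:3,3],v@T[:3,:3].T
def onz(n,uv,z):
    o,v=ray(n,uv); return o+v*((z-o[2])/v[:,2])[:,None]
def bydepth(n,uv,d):
    o,v=ray(n,uv); return o+v*np.asarray(d)[:,None]
def cloud(n,d):
    h,w=d.shape; u,v=np.meshgrid(np.arange(w),np.arange(h))
    return bydepth(n,np.c_[u.ravel(),v.ravel()],d.ravel()).reshape(h,w,3)
E
python3 - <<'E'
from h import *
for n in('scene','top'):
    im,d=snap(n,n+'0'); p=eyes.camera_params(n); print(n,p['mtx'],p['k1'],np.linalg.inv(p['world_to_cam'])[:3,3],(d>0).mean())
print(robot.get_obs())
a=cv2.imread('pics/scene0.png');b=cv2.imread('pics/top0.png')
E
```

```text
pics
scene [[438.22075924   0.         254.07106273]
 [  0.         438.22075924 188.9645873 ]
 [  0.           0.           1.        ]] -0.07343050805107869 [ 0.00484237 -1.11182416  0.84134063] 0.9959767659505209
top [[384.77299399   0.         252.99961466]
 [  0.         384.77299399 192.30820593]
 [  0.           0.           1.        ]] -0.11318569262960512 [ 0.26142506 -0.27744976  1.09584611] 0.9959055582682291
{'time': 0.1, 'joint_positions': array([ 1.02689250e+00,  8.79042008e-02,  1.37208619e+00, -2.16906925e-05,
        1.68359685e+00, -1.03123147e-01]), 'qvel': array([ 9.29499471e-05,  4.26305940e-04, -4.16902924e-03,  5.01516987e-05,
       -2.42198863e-04, -7.05837226e-04]), 'joint_torque': array([ 2.52389778e-03, -3.41251445e+01, -3.03301370e+01,  7.20509654e-02,
        3.04312678e-02, -8.04670344e-05]), 'tool_pos': array([0.23442324, 0.496999  , 0.20441718]), 'ee_rot': array([-3.14140877e+00,  1.98621008e-03,  1.13001341e+00]), 'wrist_force': array([ 0.37050809, -0.12334104, -0.22258356]), 'wrist_torque': array([-0.01308368, -0.04242179,  0.06172944]), 'width': 0.0936031210316818}
```

View pics/scene0.png

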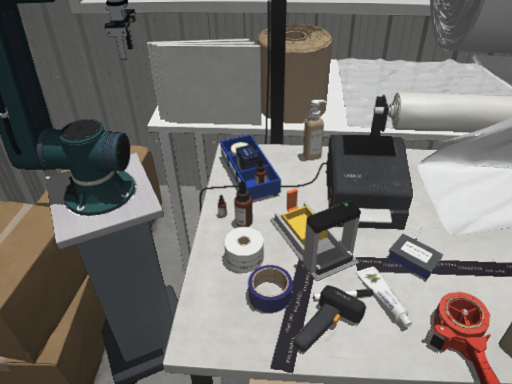

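View pics/top0.png

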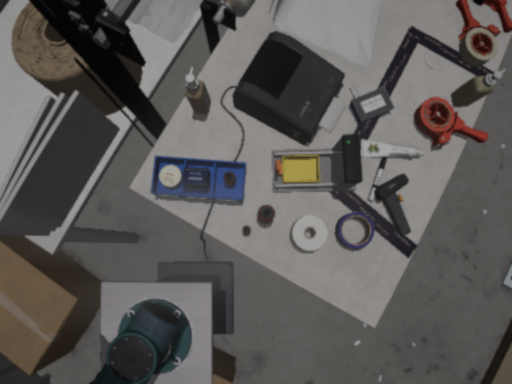

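The scene view shows the bin at about (248,165) with the mid-sized bottle in it at (261,178). The look-alikes stand on the bench at (222,207) and (243,205). In the top view the bottle is at (230,180) in the right (-y) compartment, the tray at (300,169) and the arch at (347,160).

```bash
python3 - <<'E'
from h import *
z=np.load('top0.npz'); im,d=z['im'],z['d']; P=cloud('top',d)
hsv=cv2.cvtColor(im,cv2.COLOR_RGB2HSV)
def rect(m,n):
    m=m.astype(np.uint8); k,l,s,c=cv2.connectedComponentsWithStats(m); i=1+np.argmax(s[1:,4]); q=P[l==i]
    xy=q[:,:2].astype(np.float32)*1000; r=cv2.minAreaRect(xy); print(n,len(xy),'zmed',np.median(q[:,2]).round(4),np.percentile(q[:,2],[5,95]).round(3),r); return l==i
win=np.zeros(d.shape,bool); win[140:215,140:260]=1
blue=(hsv[...,0]>100)&(hsv[...,0]<130)&(hsv[...,1]>130)&win
rect(blue&(abs(P[...,2]-.062)<.012),'rim'); 
win2=np.zeros(d.shape,bool); win2[140:200,265:365]=1
yel=(hsv[...,0]>20)&(hsv[...,0]<35)&(hsv[...,1]>120)&win2
rect(yel,'yellow all'); rect(yel&(P[...,2]>.022),'yellow rim');rect(yel&(P[...,2]<.015),'yellow floor')
org=(hsv[...,0]>4)&(hsv[...,0]<19)&(hsv[...,1]>130)&win2
rect(org,'orange');rect(org&(P[...,2]>.075),'orange top')
rect(win2&(P[...,2]>.15),'arch top')
wb=np.zeros(d.shape,bool); wb[165:195,215:245]=1
rect(wb&(P[...,2]>.075),'bottle >75mm'); rect(wb&(P[...,2]>.1),'bottle>100')
rect((P[...,2]>.016)&(P[...,2]<.032)&win2&~yel&(hsv[...,1]<80),'guides')
print(np.median(P[220:240,215:235,2][np.newaxis]))
# scene
z=np.load('scene0.npz'); im2,d2=z['im'],z['d']; P=cloud('scene',d2); hs=cv2.cvtColor(im2,cv2.COLOR_RGB2HSV)
w=np.zeros(d2.shape,bool); w[180:215,280:305]=1
o=(hs[...,0]>2)&(hs[...,0]<19)&(hs[...,1]>130)&w; rect(o,'orange scene'); rect(o&(P[...,2]>.085),'or top scene')
w=np.zeros(d2.shape,bool); w[160:186,252:270]=1
rect(w&(P[...,2]>.07)&(hs[...,0]<20),'bottle scene')
a=cv2.resize(im[140:260,130:370],None,fx=3.2,fy=3.2,interpolation=2)
b=cv2.resize(im2[125:285,190:370],None,fx=2.4,fy=2.4,interpolation=2)
cv2.imwrite('pics/crop1.png',np.vstack([a[:,:,::-1],np.pad(b[:, :,::-1],((0,0),(0,a.shape[1]-b.shape[1]),(0,0)))])[:, :])
E
python3 -c "
import cv2;a=cv2.imread('pics/crop1.png');print(a.shape);cv2.imwrite('pics/crop1.png',cv2.resize(a,None,fx=.76,fy=.76))"
```

```text
rim 46 zmed 0.0551 [0.05  0.062] ((454.7449035644531, -168.40174865722656), (18.947071075439453, 57.96800994873047), 79.15467071533203)
yellow all 972 zmed 0.0085 [0.005 0.035] ((378.5299987792969, -382.6903381347656), (118.32088470458984, 291.8161926269531), 70.12517547607422)
yellow rim 165 zmed 0.0331 [0.024 0.036] ((378.5299987792969, -382.6903381347656), (118.32088470458984, 291.8161926269531), 70.12517547607422)
yellow floor 768 zmed 0.008 [0.004 0.011] ((467.9881591796875, -416.2077941894531), (67.31800079345703, 96.32807922363281), 1.2033427953720093)
orange 66 zmed 0.0888 [0.03  0.093] ((463.56927490234375, -352.1163024902344), (26.72868537902832, 20.802597045898438), 4.968561172485352)
orange top 38 zmed 0.091 [0.087 0.094] ((463.2839050292969, -346.81561279296875), (8.153165817260742, 26.652847290039062), 89.16203308105469)
arch top 734 zmed 0.1597 [0.156 0.163] ((363.01861572265625, -439.9476013183594), (101.66765594482422, 369.5550537109375), 47.39561462402344)
bottle >75mm 102 zmed 0.0921 [0.076 0.117] ((357.7382507324219, -251.44512939453125), (197.22604370117188, 30.195268630981445), 23.814037322998047)
bottle>100 22 zmed 0.1146 [0.106 0.12 ] ((351.27593994140625, -249.4139862060547), (187.8538360595703, 12.15225601196289), 21.030563354492188)
guides 240 zmed 0.0252 [0.02  0.029] ((515.5517578125, -438.5836181640625), (17.46385955810547, 199.09994506835938), 2.242614984512329)
-0.0004885677105682662
orange scene 187 zmed 0.0613 [0.033 0.092] ((233.50497436523438, -719.4632568359375), (907.8325805664062, 27.835739135742188), 58.01071548461914)
or top scene 31 zmed 0.0898 [0.086 0.093] ((462.7815246582031, -349.13311767578125), (25.72932243347168, 9.26463508605957), 8.162372589111328)
bottle scene 68 zmed 0.0773 [0.071 0.092] ((213.12843322753906, -659.3920288085938), (995.734375, 28.714435577392578), 63.62828063964844)
(768, 768, 3)
```

View pics/crop1.png

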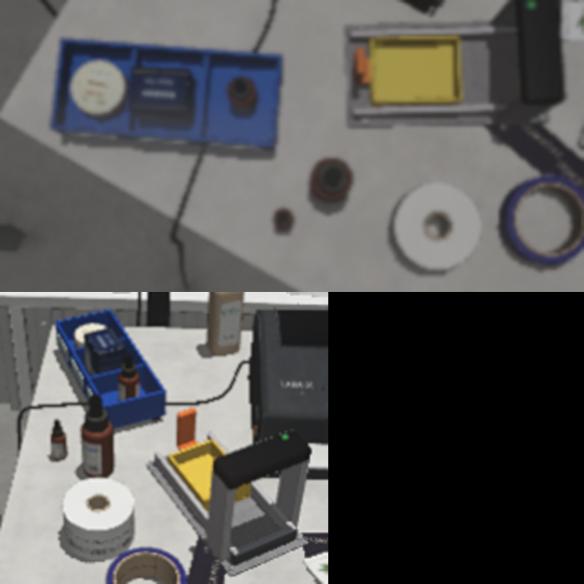

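```bash
python3 - <<'E'
from h import *
z=np.load('top0.npz'); im,d=z['im'],z['d']; P=cloud('top',d)
hsv=cv2.cvtColor(im,cv2.COLOR_RGB2HSV); Z=P[...,2]
def box(r0,r1,c0,c1):
    m=np.zeros(d.shape,bool); m[r0:r1,c0:c1]=1; return m
def mar(m,zp,n):
    v,u=np.nonzero(m); q=onz('top',np.c_[u,v],zp)[:,:2].astype(np.float32)*1000
    print(n,len(q),'mean',q.mean(0).round(1),'rect',[np.round(t,1) for t in cv2.minAreaRect(q)]); return q
def line(q,n):
    vx,vy,x,y=cv2.fitLine(q,cv2.DIST_HUBER,0,.01,.01).ravel(); vx,vy=(vx,vy) if vy>0 else (-vx,-vy)
    print('   line',n,'yaw deg',np.degrees(np.arctan2(-vx,vy)).round(2),'at',round(x,1),round(y,1))
w2=box(140,200,265,365)
yel=(hsv[...,0]>20)&(hsv[...,0]<35)&(hsv[...,1]>120)&w2
mar(yel&(Z<.015)&(Z>0),.008,'floor')
g=(Z>.02)&(Z<.031)&w2&(hsv[...,1]<70)
for nm,b in(('left guide',box(145,160,270,335)),('right guide',box(180,200,270,335))):
    q=mar(g&b,.026,nm); line(q,nm)
org=(hsv[...,0]>2)&(hsv[...,0]<19)&(hsv[...,1]>130)&box(150,185,268,288)
mar(org&(Z>.08),.091,'tabtop')
q=P[(Z>.15)&(Z<.17)&box(130,200,330,370)]*1000
print('arch',[np.round(t,1) for t in cv2.minAreaRect(q[:,:2].astype(np.float32))])
blue=(hsv[...,0]>100)&(hsv[...,0]<130)&(hsv[...,1]>130)&box(150,210,145,255)
bl=blue&(Z>.055)&(Z<.068)
mar(bl,.062,'rim'); 
# outer hull of blue at rim height
m=cv2.morphologyEx(blue.astype(np.uint8),cv2.MORPH_CLOSE,np.ones((25,25)))>0
mar(m,.062,'hull at rim')
for lo,hi,b in((.1,.125,'bulb'),(.07,.098,'body')):
    mm=box(165,197,218,245)&(Z>lo)&(Z<hi)&~blue
    q=P[mm]*1000; print(b,len(q),q.mean(0).round(1),q.min(0).round(1),q.max(0).round(1))
mm=box(165,197,218,245)&(hsv[...,0]<20)&(hsv[...,1]>60); mar(mm,.087,'brown')
z=np.load('scene0.npz'); im2,d2=z['im'],z['d']; P2=cloud('scene',d2); hs=cv2.cvtColor(im2,cv2.COLOR_RGB2HSV)
mm=box(160,190,250,272)&(P2[...,2]>.06)&(P2[...,2]<.13)&(P2[...,1]<-.2)&(P2[...,1]>-.3)
for lo,hi in((.06,.085),(.1,.125)):
    q=P2[mm&(P2[...,2]>lo)&(P2[...,2]<hi)&(hs[...,0]<20)|(mm&(P2[...,2]>.1)&(P2[...,2]>lo)&(P2[...,2]<hi))]*1000
    print('scene',lo,len(q),q.mean(0).round(1),q.min(0).round(1),q.max(0).round(1))
E
```

```text
floor 768 mean [ 468.5 -416.4] rect [array([ 469.3, -417.1]), array([97.8, 67.5]), np.float64(89.7)]
left guide 186 mean [ 512.  -425.9] rect [array([ 520.6, -426.3]), array([ 26.3, 175.2]), np.float64(1.9)]
   line left guide yaw deg 1.31 at 511.9 -426.2
right guide 182 mean [ 419.6 -423.7] rect [array([ 423.4, -425.4]), array([ 16.9, 170.1]), np.float64(1.4)]
   line right guide yaw deg 0.92 at 419.7 -424.3
tabtop 38 mean [ 462.3 -347.2] rect [array([ 463.3, -346.8]), array([ 8. , 27.1]), np.float64(89.0)]
arch [array([ 467.6, -529.9]), array([123.7,  43.4]), np.float64(0.4)]
rim 107 mean [ 474.8 -141.8] rect [array([ 457.9, -134.1]), array([246.7,  56.8]), np.float64(85.2)]
hull at rim 1629 mean [ 455.8 -148.4] rect [array([ 449.1, -133.3]), array([247.2,  81.3]), np.float64(87.3)]
bulb 21 [ 433.7 -217.9  113.7] [ 427.9 -223.9  103. ] [ 439.  -211.2  120.2]
body 92 [ 430.9 -219.    83.2] [ 418.1 -233.1   71.6] [ 448.2 -203.3   97.5]
brown 4 mean [ 428.4 -228.2] rect [array([ 428.4, -228.2]), array([0. , 8.1]), np.float64(89.9)]
scene 0.06 85 [ 429.7 -224.    72.7] [ 418.6 -233.4   60.1] [ 447.  -207.2   84.9]
scene 0.1 21 [ 433.7 -218.7  109. ] [ 429.7 -222.5  100.6] [ 438.9 -214.5  117.3]
```

```bash
cat > to.py <<'E'
# usage: to.py x y z yaw_deg  -> turn (deg) and shift (mm) in tool axes from the measured pose
import sys; from h import *
from scipy.spatial.transform import Rotation as R
x,y,z,w=map(float,sys.argv[1:]); o=robot.get_obs()
A=R.from_euler('xyz',o['ee_rot']); B=R.from_euler('xyz',[np.pi,0,np.radians(w)])
print('turn',np.degrees((A.inv()*B).as_rotvec()).round(2),'shift',(A.inv().apply(np.array([x,y,z])-o['tool_pos'])*1000).round(1))
print(o['tool_pos'].round(4),np.degrees(o['ee_rot']).round(2),o['joint_positions'].round(2),o['wrist_force'].round(1),o['width'].round(4),o['time'])
E
python3 -m jog '[[[0,0,8],[0,0,-50],-0.1],[[0,0,16],[0,0,-100],-0.1],[[0,0,24],[0,0,-150],-0.1],[[0,0,32],[0,0,-200],-0.1],[[0,0,40],[0,0,-240],-0.1]]'; python3 to.py 0.37 0.25 0.44 0
```

```text
time: 0.6
tool_pos: [0.2345, 0.4971, 0.4484]
ee_rot: [-3.14, -0.002, 0.426]
wrist_force: [1.3, -0.2, -0.1]
width: 0.0576
turn [-0.1  -0.1  24.42] shift [ 21.3 281.    8.1]Traceback (most recent call last):
  File "to.py", line 7, in <module>
    print(o['tool_pos'].round(4),np.degrees(o['ee_rot']).round(2),o['joint_positions'].round(2),o['wrist_force'].round(1),o['width'].round(4),o['time'])
                                                                                                                          ^^^^^^^^^^^^^^^^
AttributeError: 'float' object has no attribute 'round'
```

```bash
sed -i "s/o\['width'\].round(4)/round(o['width'],4)/" to.py
python3 -m jog '[[[0,0,5],[4,49,0],-0.1],[[0,0,10],[8,98,0],-0.1],[[0,0,15],[12,147,0],-0.1],[[0,0,20],[16,196,0],-0.1],[[0,0,25],[20,244,0],-0.1]]'; python3 to.py 0.40 0.0 0.42 -3
```

```text
time: 1.1
tool_pos: [0.3554, 0.2824, 0.4451]
ee_rot: [3.141, 0.0, -0.008]
wrist_force: [1.0, 0.4, 0.6]
width: 0.0516
turn [0.02 0.02 2.56] shift [ 46.7 282.1  25.1]
[0.3554 0.2824 0.4451] [ 1.7998e+02  2.0000e-02 -4.4000e-01] [ 0.55 -0.05  1.03 -0.    2.16  0.55] [1.  0.4 0.6] 0.0516 1.1
```

```bash

python3 -m jog '[[[0,0,1],[8,49,0],-0.1],[[0,0,2],[16,98,0],-0.1],[[0,0,3],[24,147,0],-0.1],[[0,0,3],[32,195,0],-0.1],[[0,0,3],[40,243,0],-0.1]]'
python3 -m jog '[[[0,0,0],[5,49,5],-0.1],[[0,0,0],[10,98,10],-0.1],[[0,0,0],[20,147,20],-0.1],[[0,0,0],[25,195,40],-0.1],[[0,0,0],[36,243,50],-0.1]]'; python3 to.py 0.433 -0.218 0.20 -3
```

```text
time: 1.6
tool_pos: [0.3936, 0.0391, 0.4452]
ee_rot: [-3.141, 0.0, -0.057]
wrist_force: [1.2, -0.2, -0.2]
width: 0.0513
time: 2.1
tool_pos: [0.4147, -0.2021, 0.3949]
ee_rot: [-3.141, 0.001, -0.057]
wrist_force: [0.9, 0.2, 0.1]
width: 0.0517
turn [-0.05  0.06 -0.29] shift [ 19.4  15.  194.8]
[ 0.4147 -0.2021  0.3949] [-1.7995e+02  6.0000e-02 -3.2900e+00] [-0.58 -0.07  1.15  0.    2.06 -0.52] [0.9 0.2 0.1] 0.0517 2.1
```

```bash

python3 -m jog '[[[0,0,0],[6,5,50],-0.1],[[0,0,0],[12,10,100],-0.1],[[0,0,0],[19,15,150],-0.1],[[0,0,0],[19,15,195],-0.1],[[0,0,0],[19,15,245],-0.1]]'; python3 -m jog '[[[0,0,0],[0,0,0],-0.1],[[0,0,0],[0,0,0],-0.1]]'; python3 to.py 0.433 -0.218 0.049 -3
python3 - <<'E'
from h import *
im,_=snap('scene','s1'); im2,_=snap('top','t1')
a=cv2.resize(im[90:210,190:330],(700,600),interpolation=2); cv2.imwrite('pics/c2.png',a[:,:,::-1])
E
```

```text
time: 2.6
tool_pos: [0.4333, -0.2164, 0.1489]
ee_rot: [-3.141, 0.0, -0.057]
wrist_force: [0.1, -0.7, 0.4]
width: 0.0515
time: 2.8
tool_pos: [0.4332, -0.2161, 0.151]
ee_rot: [-3.14, 0.002, -0.057]
wrist_force: [0.7, -0.1, 1.3]
width: 0.0517
turn [-0.07  0.1  -0.26] shift [  0.   2. 102.]
[ 0.4332 -0.2161  0.151 ] [-1.7993e+02  1.0000e-01 -3.2600e+00] [-0.58 -0.04  1.61  0.    1.58 -0.52] [ 0.7 -0.1  1.3] 0.0517 2.8
```

View pics/c2.png

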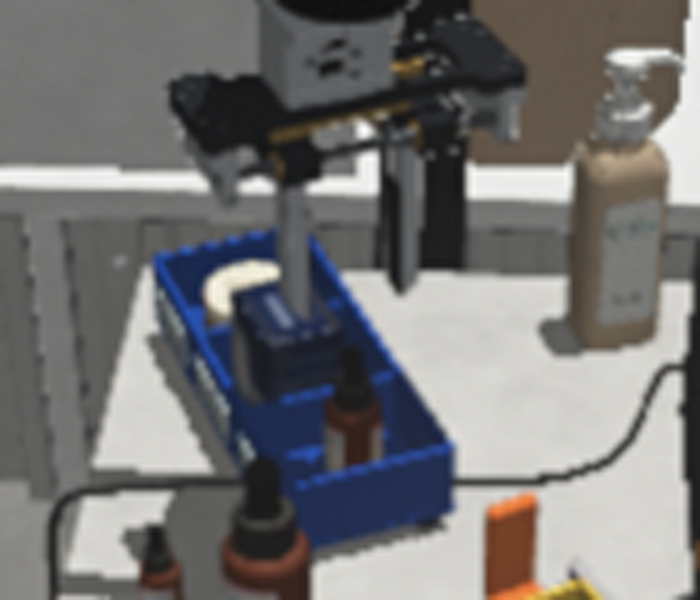

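The finger tips at crop (297,315) and (402,285) straddle the bulb at (350,355), so the gripper is centred and I can go down.

```bash

python3 -m jog '[[[0,0,0],[0,2,30],-0.1],[[0,0,0],[0,2,60],-0.1],[[0,0,0],[0,2,80],-0.1],[[0,0,0],[0,2,95],-0.1],[[0,0,0],[0,2,100],-0.1]]'; python3 -m jog '[[[0,0,0],[0,0,0],-0.1],[[0,0,0],[0,0,0],0.2],[[0,0,0],[0,0,0],0.5],[[0,0,0],[0,0,0],1],[[0,0,0],[0,0,0],1]]'; python3 -m jog '[[[0,0,0],[0,0,0],1],[[0,0,0],[0,0,0],1],[[0,0,0],[0,0,-10],1],[[0,0,0],[0,0,-20],1],[[0,0,0],[0,0,-30],1]]'; python3 to.py 0.433 -0.218 0.22 0
```

```text
time: 3.4
tool_pos: [0.4357, -0.2198, 0.0538]
ee_rot: [3.139, -0.005, -0.057]
wrist_force: [-0.1, 0.5, 0.6]
width: 0.0516
time: 3.9
tool_pos: [0.4345, -0.219, 0.0526]
ee_rot: [3.14, -0.003, -0.057]
wrist_force: [0.7, 0.6, 2.8]
width: 0.0321
time: 4.4
tool_pos: [0.4331, -0.2182, 0.0815]
ee_rot: [-3.141, 0.001, -0.057]
wrist_force: [0.0, 0.6, -0.1]
width: 0.0315
turn [-0.03  0.05 -3.25] shift [  -0.3   -0.2 -138.5]
[ 0.4331 -0.2182  0.0815] [-1.7997e+02  5.0000e-02 -3.2500e+00] [-0.58  0.    1.71  0.    1.43 -0.53] [ 0.   0.6 -0.1] 0.0315 4.4
```

```bash

python3 -m jog '[[[0,0,0],[0,0,-25],1],[[0,0,0],[0,0,-50],1],[[0,0,0],[0,0,-80],1],[[0,0,0],[0,0,-110],1],[[0,0,0],[0,0,-120],1]]'; python3 -m jog '[[[0,0,-1],[2,25,0],1],[[0,0,-2],[8,65,0],1],[[0,0,-3],[15,110,0],1],[[0,0,-3],[22,150,0],1],[[0,0,-3],[23,180,0],1]]';  python3 -m jog '[[[0,0,0],[0,10,0],1],[[0,0,0],[0,18,0],1],[[0,0,0],[0,18,0],1],[[0,0,0],[0,18,0],1]]'; python3 to.py 0.468 -0.4165 0.046 0
python3 - <<'E'
from h import *
im,_=snap('scene','s2'); im2,_=snap('top','t2')
a=cv2.resize(im[80:260,200:400],(666,600),interpolation=2); cv2.imwrite('pics/c3.png',a[:,:,::-1])
E
```

```text
time: 4.9
tool_pos: [0.4348, -0.2192, 0.2054]
ee_rot: [3.138, -0.006, -0.057]
wrist_force: [-0.1, -0.9, -0.4]
width: 0.0321
time: 5.4
tool_pos: [0.4458, -0.4013, 0.1994]
ee_rot: [-3.14, 0.002, -0.005]
wrist_force: [-0.3, 0.2, -0.9]
width: 0.0318
time: 5.8
tool_pos: [0.4464, -0.4162, 0.2012]
ee_rot: [-3.141, -0.0, -0.003]
wrist_force: [0.2, 1.0, -0.6]
width: 0.0321
turn [-0.05 -0.01 -0.2 ] shift [ 21.6   0.3 155.2]
[ 0.4464 -0.4162  0.2012] [-179.95   -0.     -0.2 ] [-0.84  0.22  1.22  0.    1.69 -0.84] [ 0.2  1.  -0.6] 0.0321 5.8
```

View pics/c3.png

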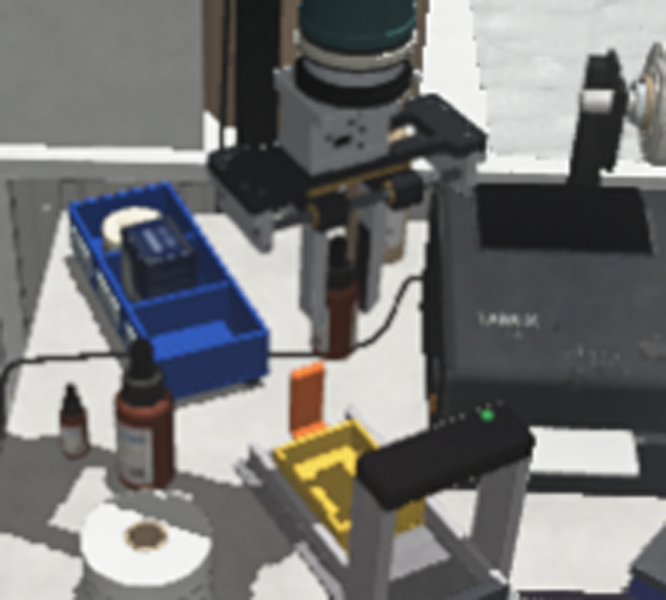

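The bottle hangs upright in the grip at crop (340,320) and the carton and pot haven't moved. Before I go down, I'll check how close the printer is.

```bash
python3 - <<'E'
from h import *
z=np.load('top0.npz'); P=cloud('top',z['d']).reshape(-1,3)
for y0,y1 in((-.33,-.30),(-.37,-.33),(-.41,-.37),(-.46,-.41),(-.5,-.46)):
    q=P[(P[:,1]>y0)&(P[:,1]<y1)&(P[:,0]>.52)&(P[:,0]<.7)&(P[:,2]>.1)]; print(y0,len(q),q[:,0].min() if len(q) else '',q[:,2].max() if len(q) else '')
E
python3 -m jog '[[[0,0,0],[12,0,0],1],[[0,0,0],[21,0,10],1],[[0,0,0],[21,0,45],1],[[0,0,0],[21,0,80],1],[[0,0,0],[21,0,90],1]]'; python3 -m jog '[[[0,0,0],[0,0,0],1],[[0,0,0],[0,0,0],1]]'; python3 to.py 0.468 -0.4165 0.046 0
```

```text
-0.33 522 0.5950641919950574 0.17091860086730037
-0.37 769 0.572689903785657 0.16842219008527082
-0.41 884 0.5488682142851273 0.1613965750615407
-0.46 1072 0.5366696452072395 0.1494580479551726
-0.5 473 0.5876502591653759 0.1403213545201092
time: 6.4
tool_pos: [0.4659, -0.4147, 0.1052]
ee_rot: [-3.134, 0.006, -0.003]
wrist_force: [-0.8, -0.4, -1.5]
width: 0.0314
time: 6.6
tool_pos: [0.4681, -0.4179, 0.1125]
ee_rot: [3.14, -0.002, -0.004]
wrist_force: [0.4, -0.4, 0.5]
width: 0.0321
turn [ 0.08 -0.09 -0.23] shift [-0.2 -1.5 66.5]
[ 0.4681 -0.4179  0.1125] [ 1.7992e+02 -9.0000e-02 -2.3000e-01] [-0.82  0.29  1.32  0.    1.53 -0.82] [ 0.4 -0.4  0.5] 0.0321 6.6
```

```bash
python3 - <<'E'
from h import *
z=np.load('top0.npz'); P=cloud('top',z['d']).reshape(-1,3)
for y0 in np.arange(-.50,-.30,.02):
    r=[]
    for x0 in np.arange(.53,.60,.01):
        q=P[(P[:,1]>y0)&(P[:,1]<y0+.02)&(P[:,0]>x0)&(P[:,0]<x0+.01)&(P[:,2]<.3)]; r.append(int(1000*np.percentile(q[:,2],90)) if len(q) else -1)
    print(round(y0,2),r)
z=np.load('scene0.npz'); P=cloud('scene',z['d']).reshape(-1,3)
q=P[(P[:,1]>-.46)&(P[:,1]<-.32)&(P[:,0]>.52)&(P[:,0]<.6)]; print(np.percentile(q[:,2],[50,90,99]))
E
python3 -m jog '[[[0,0,8],[0,-3,0],1],[[0,0,16],[0,-6,0],1],[[0,0,24],[0,-9,0],1],[[0,0,32],[0,-12,0],1],[[0,0,40],[0,-13,0],1]]';python3 -m jog '[[[0,0,8],[0,0,0],1],[[0,0,16],[0,0,0],1],[[0,0,24],[0,0,0],1],[[0,0,32],[0,0,0],1],[[0,0,40],[0,0,0],1]]'; python3 -m jog '[[[0,0,8],[0,0,0],1],[[0,0,10],[0,0,0],1],[[0,0,10],[0,0,0],1]]'; python3 to.py 0.468 -0.405 0.046 -90
```

```text
-0.5 [2, 2, 3, 71, 74, 74, 74]
-0.48 [2, 2, 2, 59, 74, 96, 123]
-0.46 [67, 71, 119, 124, 126, 129, 130]
-0.44 [110, 127, 130, 131, 132, 134, 135]
-0.42 [2, 118, 132, 136, 137, 138, 140]
-0.4 [3, 2, 125, 137, 141, 143, 144]
-0.38 [1, 2, 2, 122, 142, 145, 147]
-0.36 [1, 2, 2, 2, 114, 147, 153]
-0.34 [3, 1, 2, 2, 1, 50, 150]
-0.32 [1, 1, 1, 1, 3, 3, 2]
[0.11884263 0.14094214 0.15191416]
time: 7.1
tool_pos: [0.4686, -0.4055, 0.1146]
ee_rot: [3.141, -0.006, -0.708]
wrist_force: [-0.3, -0.6, -1.3]
width: 0.0314
time: 7.6
tool_pos: [0.4685, -0.4057, 0.1145]
ee_rot: [-3.138, -0.004, -1.407]
wrist_force: [-1.1, 0.2, -0.3]
width: 0.0322
time: 7.9
tool_pos: [0.4684, -0.4057, 0.1142]
ee_rot: [-3.138, -0.004, -1.575]
wrist_force: [-0.4, 0.3, -1.1]
width: 0.032
turn [-0.21 -0.21 -0.25] shift [-0.9  0.6 68.2]
[ 0.4684 -0.4057  0.1142] [-179.79   -0.21  -90.25] [-0.81  0.27  1.34  0.    1.53  0.77] [-0.4  0.3 -1.1] 0.032 7.9
```

```bash
python3 -m jog '[[[0,0,0],[0,0,20],1],[[0,0,0],[0,0,40],1],[[0,0,0],[0,0,55],1],[[0,0,0],[0,0,63],1],[[0,0,0],[0,0,66],1]]'; python3 -m jog '[[[0,0,0],[0,0,0],1],[[0,0,0],[0,0,1],1],[[0,0,0],[0,0,2],1]]'; python3 to.py 0.468 -0.405 0.0435 -90
python3 - <<'E'
from h import *
im,_=snap('scene','s3'); im2,_=snap('top','t3')
a=cv2.resize(im[130:280,240:370],(520,600),interpolation=2); cv2.imwrite('pics/c4.png',a[:,:,::-1])
E
```

```text
time: 8.4
tool_pos: [0.4671, -0.4044, 0.0446]
ee_rot: [3.141, 0.001, -1.575]
wrist_force: [-0.3, 1.1, -1.3]
width: 0.0316
time: 8.7
tool_pos: [0.4678, -0.4051, 0.0443]
ee_rot: [-3.14, -0.001, -1.575]
wrist_force: [0.2, -0.3, -0.5]
width: 0.0318
turn [-0.09 -0.08 -0.25] shift [-0.1 -0.2  0.8]
[ 0.4678 -0.4051  0.0443] [-1.7991e+02 -8.0000e-02 -9.0250e+01] [-0.81  0.32  1.42  0.    1.4   0.77] [ 0.2 -0.3 -0.5] 0.0318 8.7
```

View pics/c4.png

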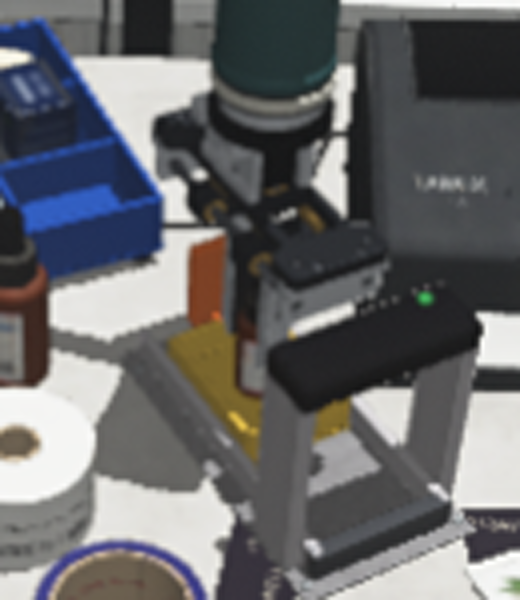

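The bottle at crop (250,365) is inside the tray, just above its floor.

```bash
python3 -m jog '[[[0,0,0],[0,0,1],1],[[0,0,0],[0,0,1],1]]'; python3 -m jog '[[[0,0,0],[0,0,1],1],[[0,0,0],[0,0,1],1]]'
```

```text
time: 9.0
tool_pos: [0.4676, -0.4048, 0.0436]
ee_rot: [-3.14, -0.001, -1.575]
wrist_force: [-1.0, 1.2, 4.3]
width: 0.0319
time: 9.2
tool_pos: [0.4678, -0.4048, 0.0435]
ee_rot: [-3.14, -0.001, -1.575]
wrist_force: [-2.0, 1.9, 8.3]
width: 0.0322
```

```bash
python3 -m jog '[[[0,0,0],[0,0,-1],0.25],[[0,0,0],[0,0,-1],0.15],[[0,0,0],[0,0,-1],0.05],[[0,0,0],[0,0,-1],-0.05],[[0,0,0],[0,0,-1],-0.05]]'; python3 -m jog '[[[0,0,0],[0,0,0],-0.05],[[0,0,0],[0,0,-10],-0.05],[[0,0,0],[0,0,-30],-0.05],[[0,0,0],[0,0,-60],-0.05],[[0,0,0],[0,0,-90],-0.05]]'; python3 -m jog '[[[0,0,0],[0,0,-40],-0.05],[[0,0,0],[0,0,-60],-0.05],[[0,0,0],[0,0,-60],-0.05]]'; python3 - <<'E'
from h import *
im,_=snap('scene','s4'); im2,d=snap('top','t4')
a=cv2.resize(im[130:280,240:370],(520,600),interpolation=2)
cv2.imwrite('pics/c5.png',a[:,:,::-1])
E
```

```text
time: 9.7
tool_pos: [0.4671, -0.4044, 0.0417]
ee_rot: [3.141, 0.001, -1.575]
wrist_force: [-0.1, 0.3, -0.2]
width: 0.0494
time: 10.2
tool_pos: [0.467, -0.4043, 0.1335]
ee_rot: [3.141, 0.0, -1.575]
wrist_force: [-0.5, -0.5, 0.6]
width: 0.0496
time: 10.5
tool_pos: [0.4688, -0.4061, 0.198]
ee_rot: [-3.134, -0.007, -1.575]
wrist_force: [0.3, 0.5, 0.9]
width: 0.0493
```

View pics/c5.png

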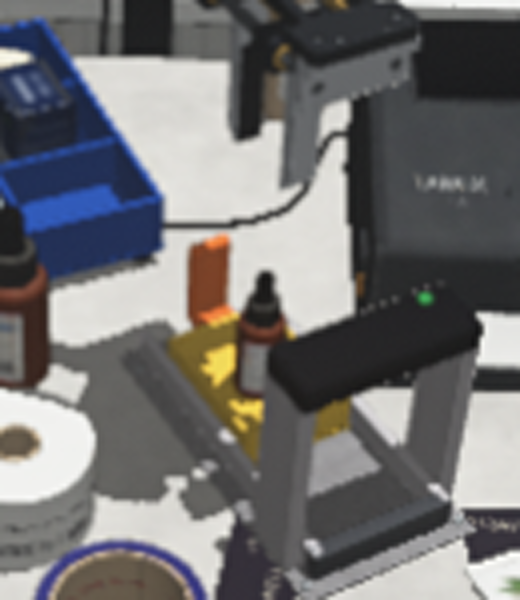

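The bottle stands on its own in the tray at crop (262,340) and the fingers are clear of it. Next is the tab.

```bash
python3 -m jog '[[[0,0,-8],[-15,5,0],-0.2],[[0,0,-16],[-30,5,0],-0.2],[[0,0,-24],[-45,5,0],-0.2],[[0,0,-32],[-58,5,0],-0.2],[[0,0,-40],[-58,5,0],-0.2]]';python3 -m jog '[[[0,0,-8],[0,0,0],-0.2],[[0,0,-16],[0,0,0],-0.2],[[0,0,-24],[0,0,0],-0.2],[[0,0,-32],[0,0,0],-0.2],[[0,0,-40],[0,0,0],-0.2]]'; python3 -m jog '[[[0,0,-8],[0,0,30],-0.2],[[0,0,-11],[0,0,60],-0.2],[[0,0,-11],[0,0,80],-0.2],[[0,0,-11],[0,0,80],-0.2]]'; python3 to.py 0.463 -0.3475 0.066 1
python3 - <<'E'
from h import *
# tray/tab/arch/guide check from the scene camera and the top camera (t4, taken before)
for n,t in(('scene','s4'),('scene','s0' if 0 else 'scene0')):
    z=np.load(t+'.npz'); im,d=z['im'],z['d']; P=cloud(n,d)*1000; h=cv2.cvtColor(im,cv2.COLOR_RGB2HSV)
    X,Y,Z=P[...,0],P[...,1],P[...,2]
    t=(h[...,0]<19)&(h[...,1]>130)&(Z>40)&(Z<95)&(abs(X-463)<30)&(abs(Y+348)<20)
    q=P[t]; print('tab',len(q),np.percentile(q,[3,50,97],axis=0).round(1).tolist())
im,d=snap('scene','s5'); cv2.imwrite('pics/c6.png',cv2.resize(im[130:280,240:370],(520,600),interpolation=2)[:,:,::-1])
E
```

```text
time: 11.1
tool_pos: [0.4617, -0.3441, 0.1894]
ee_rot: [3.142, 0.005, -0.87]
wrist_force: [0.5, 0.5, 0.4]
width: 0.0564
time: 11.6
tool_pos: [0.4615, -0.3455, 0.1891]
ee_rot: [-3.139, 0.004, -0.173]
wrist_force: [0.5, -0.2, -0.4]
width: 0.0566
time: 12.0
tool_pos: [0.4593, -0.3436, 0.1054]
ee_rot: [-3.133, 0.009, 0.013]
wrist_force: [0.5, -0.2, 0.4]
width: 0.0567
turn [-0.51  0.53 -0.26] shift [ 4.   4.3 39.3]
[ 0.4593 -0.3436  0.1054] [-179.49    0.53    0.74] [-0.74  0.19  1.46  0.    1.51 -0.75] [ 0.5 -0.2  0.4] 0.0567 12.0
tab 142 [[450.3, -353.4, 41.1], [462.1, -350.4, 67.2], [474.8, -345.9, 92.5]]
tab 137 [[450.6, -353.2, 42.7], [462.1, -350.3, 70.1], [475.1, -346.0, 92.8]]
```

View pics/c6.png

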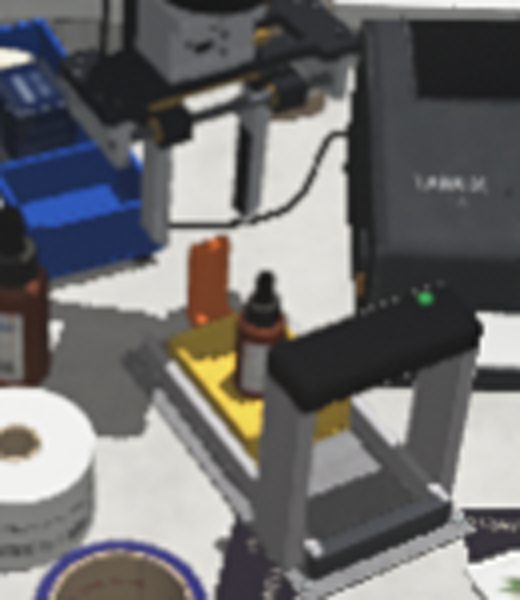

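The open fingers at crop (155,215) and (247,190) straddle the tab at (208,280) and are still above it. The bottle is upright.

```bash
python3 -m jog '[[[0,0,0],[0,2,0],-0.2],[[0,0,0],[2,2,0],-0.2],[[0,0,0],[2,2,0],-0.2]]'; python3 to.py 0.463 -0.348 0.067 1
```

```text
time: 12.35
tool_pos: [0.4653, -0.3491, 0.1137]
ee_rot: [3.14, -0.002, 0.013]
wrist_force: [0.2, -0.0, -0.6]
width: 0.0563
turn [ 0.1  -0.12 -0.25] shift [-2.4 -1.2 46.7]
[ 0.4653 -0.3491  0.1137] [ 1.799e+02 -1.200e-01  7.500e-01] [-0.74  0.19  1.44  0.    1.51 -0.75] [ 0.2 -0.  -0.6] 0.0563 12.35
```

```bash
python3 -m jog '[[[0,0,0],[-2,-1,12],-0.2],[[0,0,0],[-2,-1,25],-0.2],[[0,0,0],[-2,-1,37],-0.2],[[0,0,0],[-2,-1,45],-0.2],[[0,0,0],[-2,-1,45],-0.2]]'; python3 -m jog '[[[0,0,0],[0,0,0],0.1],[[0,0,0],[0,0,0],0.25],[[0,0,0],[0,0,0],0.4],[[0,0,0],[0,0,0],0.5],[[0,0,0],[0,0,0],0.5]]'; python3 to.py 0.463 -0.348 0.067 1
```

```text
time: 12.85
tool_pos: [0.4613, -0.3464, 0.0646]
ee_rot: [-3.138, 0.003, 0.013]
wrist_force: [-0.9, 0.4, 0.0]
width: 0.0567
time: 13.35
tool_pos: [0.4633, -0.3476, 0.0679]
ee_rot: [3.141, -0.002, 0.013]
wrist_force: [1.0, 0.8, 0.5]
width: 0.0295
turn [ 0.04 -0.11 -0.24] shift [-0.3  0.4  0.9]
[ 0.4633 -0.3476  0.0679] [ 1.7996e+02 -1.1000e-01  7.6000e-01] [-0.74  0.22  1.5   0.    1.42 -0.76] [1.  0.8 0.5] 0.0295 13.35
```

```bash
python3 -m jog '[[[0,0,0],[0,2,0],0.5],[[0,0,0],[0,5,0],0.5],[[0,0,0],[0,9,0],0.5],[[0,0,0],[0,13,0],0.5],[[0,0,0],[0,17,0],0.5]]'; python3 -m jog '[[[0,0,0],[0,4,0],0.5],[[0,0,0],[0,8,0],0.5],[[0,0,0],[0,12,0],0.5],[[0,0,0],[0,16,0],0.5],[[0,0,0],[0,20,0],0.5]]'; python3 -m jog '[[[0,0,0],[0,4,0],0.5],[[0,0,0],[0,8,0],0.5],[[0,0,0],[0,12,0],0.5],[[0,0,0],[0,16,0],0.5],[[0,0,0],[0,20,0],0.5]]'
```

```text
time: 13.85
tool_pos: [0.463, -0.3637, 0.0679]
ee_rot: [-3.14, -0.001, 0.013]
wrist_force: [0.4, 4.7, 5.6]
width: 0.0295
time: 14.35
tool_pos: [0.4632, -0.3838, 0.0679]
ee_rot: [-3.14, -0.001, 0.013]
wrist_force: [-0.1, 5.0, 4.9]
width: 0.03
time: 14.85
tool_pos: [0.4634, -0.4038, 0.0679]
ee_rot: [-3.14, -0.0, 0.013]
wrist_force: [-0.0, 5.4, 6.5]
width: 0.0299
```

```bash
python3 to.py 0.463 -0.432 0.068 1; python3 - <<'E'
from h import *
im,d=snap('scene','s6'); cv2.imwrite('pics/c7.png',cv2.resize(im[130:280,240:370],(520,600),interpolation=2)[:,:,::-1])
E
```

```text
turn [-0.1  -0.02 -0.24] shift [-0.8 28.2 -0.1]
[ 0.4634 -0.4038  0.0679] [-1.799e+02 -2.000e-02  7.600e-01] [-0.81  0.29  1.41  0.    1.44 -0.82] [-0.   5.4  6.5] 0.0299 14.85
```

View pics/c7.png

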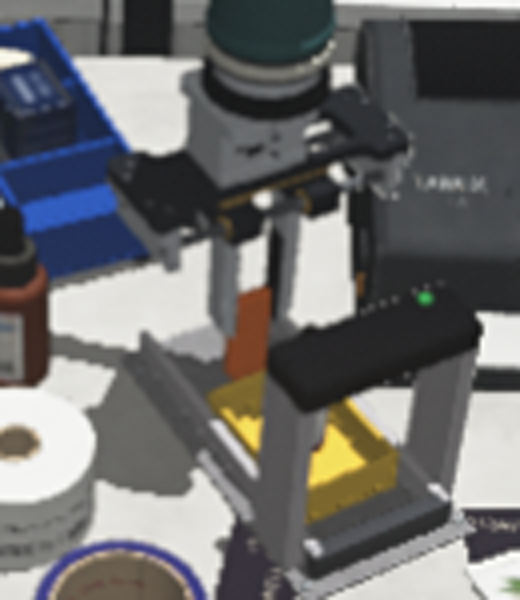

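The tray is sliding, with its leading edge at crop (395,460). The bottle is hidden behind the arch, except for its base at (318,430). About 28 mm to go.

```bash
python3 -m jog '[[[0,0,0],[0,3,0],0.5],[[0,0,0],[0,7,0],0.5],[[0,0,0],[0,11,0],0.5],[[0,0,0],[0,14,0],0.5],[[0,0,0],[0,17,0],0.5]]'; python3 -m jog '[[[0,0,0],[0,2,0],0.5],[[0,0,0],[0,4,0],0.5],[[0,0,0],[0,6,0],0.5],[[0,0,0],[0,7,0],0.5]]'; python3 -m jog '[[[0,0,0],[0,1,0],0.5],[[0,0,0],[0,2,0],0.5],[[0,0,0],[0,2,0],0.5]]'
```

```text
time: 15.4
tool_pos: [0.4637, -0.4207, 0.0679]
ee_rot: [-3.14, -0.0, 0.013]
wrist_force: [-0.2, 4.5, 5.5]
width: 0.0299
time: 15.8
tool_pos: [0.4638, -0.4278, 0.068]
ee_rot: [-3.14, -0.0, 0.013]
wrist_force: [-0.9, 6.2, 6.0]
width: 0.0297
time: 16.1
tool_pos: [0.4638, -0.4298, 0.068]
ee_rot: [-3.14, -0.0, 0.013]
wrist_force: [-0.6, 4.5, 5.5]
width: 0.0297
```

```bash
python3 -m jog '[[[0,0,0],[0,1,0],0.5],[[0,0,0],[0,2,0],0.5],[[0,0,0],[0,2,0],0.5]]'; python3 -m jog '[[[0,0,0],[0,1,0],0.5],[[0,0,0],[0,2,0],0.5],[[0,0,0],[0,2,0],0.5]]'
```

```text
time: 16.4
tool_pos: [0.4638, -0.4318, 0.0679]
ee_rot: [-3.14, -0.0, 0.013]
wrist_force: [-0.3, 5.1, 5.7]
width: 0.0299
time: 16.7
tool_pos: [0.4638, -0.4325, 0.068]
ee_rot: [-3.138, -0.0, 0.014]
wrist_force: [-1.1, 8.1, 6.9]
width: 0.0296
```

```bash
python3 -m jog '[[[0,0,0],[0,1,0],0.5],[[0,0,0],[0,2,0],0.5],[[0,0,0],[0,2,0],0.5]]'
```

```text
time: 17.0
tool_pos: [0.464, -0.4326, 0.068]
ee_rot: [-3.134, 0.0, 0.014]
wrist_force: [-0.8, 12.0, 8.2]
width: 0.0296
```

The tray has stopped moving and the force is rising, so it is against the stop. I'll ease off, let go and go straight up.

```bash
python3 -m jog '[[[0,0,0],[0,-1,0],0.5],[[0,0,0],[0,-2,0],0.3],[[0,0,0],[0,-2,0],0.15],[[0,0,0],[0,-2,0],0],[[0,0,0],[0,-2,0],-0.1]]'; python3 -m jog '[[[0,0,0],[0,0,0],-0.1],[[0,0,0],[0,0,-12],-0.1],[[0,0,0],[0,0,-30],-0.1],[[0,0,0],[0,0,-60],-0.1],[[0,0,0],[0,0,-100],-0.1]]'; python3 -m jog '[[[0,0,0],[0,-40,-30],-0.1],[[0,0,0],[0,-80,-60],-0.1],[[0,0,0],[0,-120,-80],-0.1],[[0,0,0],[0,-120,-80],-0.1]]'; python3 - <<'E'
from h import *
im,d=snap('scene','s7'); it,dt=snap('top','t7')
a=cv2.resize(im[140:280,200:370],(729,600),interpolation=2)
cv2.imwrite('pics/c8.png',a[:,:,::-1])
P=cloud('top',dt)*1000; P0=cloud('top',np.load('top0.npz')['d'])*1000
h=cv2.cvtColor(it,cv2.COLOR_RGB2HSV); X,Y,Z=np.moveaxis(P,-1,0)
m=(h[...,0]<19)&(h[...,1]>120)&(Z>80)&(Z<97)&(abs(X-463)<40)&(Y<-380)&(Y>-470); print('tab',m.sum(),P[m].mean(0).round(1))
q=P[(Z>150)&(Z<170)&(abs(X-467)<75)&(Y<-490)&(Y>-570)]; print('arch',[np.round(t,1) for t in cv2.minAreaRect(q[:,:2].astype(np.float32))])
Ps=cloud('scene',d)*1000; x,y,zz=np.moveaxis(Ps,-1,0); hs=cv2.cvtColor(im,cv2.COLOR_RGB2HSV)
b=(abs(x-467)<40)&(y<-440)&(y>-545)&(zz>45)&(zz<118)&(hs[...,0]<20); print('bottle pts',b.sum(),np.percentile(Ps[b],[5,50,95],axis=0).round(1).tolist() if b.any() else '')
t=(hs[...,0]<19)&(hs[...,1]>130)&(zz>40)&(zz<95)&(abs(x-463)<30)&(y<-400)&(y>-460); print('tab scene',np.percentile(Ps[t],[3,50,97],axis=0).round(1).tolist())
for n,I,D in(('before',np.load('top0.npz')['im'],P0),('after',it,P)):
    g=I[150:205,145:215].astype(float)
    print(n,[D[150:205,145:215][s].mean(0).round(1).tolist() for s in [(D[150:205,145:215,2]>80)&(D[150:205,145:215,2]<95),(g.min(2)>130)]])
E
```

```text
time: 17.5
tool_pos: [0.4632, -0.4349, 0.0666]
ee_rot: [3.142, 0.001, 0.012]
wrist_force: [-0.3, -0.3, -0.3]
width: 0.0502
time: 18.0
tool_pos: [0.4628, -0.4337, 0.1668]
ee_rot: [-3.139, 0.003, 0.013]
wrist_force: [-0.8, 0.1, -0.5]
width: 0.0515
time: 18.4
tool_pos: [0.4638, -0.3118, 0.2542]
ee_rot: [3.136, -0.009, 0.018]
wrist_force: [-0.7, -0.1, -0.1]
width: 0.0519
tab 46 [ 461.5 -431.8   89.4]
arch [array([ 467.6, -530.6]), array([123.3,  44.3]), np.float64(0.7)]
bottle pts 96 [[456.2, -506.0, 49.8], [466.1, -502.0, 63.7], [480.6, -495.8, 73.8]]
tab scene [[448.2, -437.7, 43.1], [454.4, -434.1, 81.8], [472.5, -429.3, 93.1]]
before [[433.9, -127.2, 86.2], [467.7, -47.3, 15.9]]
after [[456.5, -158.5, 84.7], [485.7, -25.0, -1.6]]
```

View pics/c8.png

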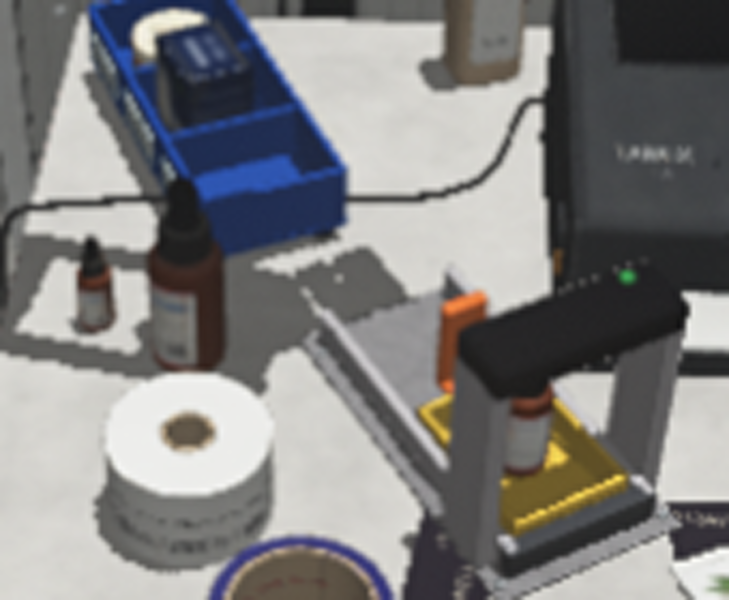

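The tray sits against the end stop (crop 570,520) with the bottle upright under the arch (527,430). The carton and pot are in place. The arm blocks the top view of the bin, so I'll compare the carton and pot in the scene view, then hand in.

```bash
python3 - <<'E'
from h import *
a,b=[cv2.cvtColor(np.load(f+'.npz')['im'],cv2.COLOR_RGB2GRAY)[138:172,228:264].astype(np.float32) for f in('scene0','s7')]
print('carton/pot image shift px',cv2.phaseCorrelate(a,b), robot.get_obs()['qvel'].round(3))
E
python3 -m jog '[[[0,0,0],[0,0,0],-0.1],[[0,0,0],[0,0,0],-0.1],[[0,0,0],[0,0,0],-0.1]]'; python3 -c "
from bench import close_job; print(close_job())"
```

```text
carton/pot image shift px ((-0.12500987476137837, -0.08252840883901058), 0.9753405462812494) [-0.026  0.048  0.025 -0.003 -0.008 -0.001]
time: 18.8
tool_pos: [0.4616, -0.3152, 0.2456]
ee_rot: [-3.14, 0.002, 0.012]
wrist_force: [-0.4, 0.4, 0.2]
width: 0.0515
the job is handed in; nothing more can be done
None
```

The bottle is standing in the yellow tray, the tray is against the end stop under the arch, and I handed the job in at about 19 s. I turned the gripper 90° to set the bottle down, because its body would otherwise have come too close to the printer beside the station. I let go of the bottle before sliding the tray by its tab.

**Last checks:**
- **Tray:** it stopped moving and the force along the slide rose from about 5 to 12 N. By the top camera the tab is at y ≈ +28.8 mm in the station's frame, against 27.5 mm expected, so within 5 mm.
- **Bottle:** it looks upright in the tray in the last picture, though its top is hidden by the arch. I did not measure its tilt there.
- **Carton and pot:** they shifted by about 0.1 pixel in the scene view, so they have not moved.
- **Robot:** it was clear of everything, with wrist force near zero.

**Disagreements:** the top-view comparison of the carton and pot was not usable because the arm blocked that view. Station yaw estimates differed by about 1°, but sideways force stayed around 1 N or less during the slide.

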